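# Seat the power pack and press its contact lever through the guard window

## Robot

A 6-joint arm with a two-finger parallel gripper is mounted at the origin on the work surface. World frame = base frame: x ahead of the robot, y to its left, z up, the work surface at z = 0. Lengths are in m, angles in rad, forces in N, time in s.
With the tool pointing down it reaches from about 0.375 to 0.975 m from the base axis. Payload 3.8 kg.
Tool frame: the origin (TCP) lies at the very end of the fingers, on their centre line; the grasp point (between the pads) lies bot.hold_point_z behind it (bot.hold_point_z is the distance from the TCP to the grasp point, in m); z points along the fingers, x is the direction in which the jaws open and shut, and the axes are right-handed (so a half turn about z gives the same grasp; the last joint's range is limited). The gripper opens to 88 mm and grips with 3 to 60 N. Pads are 18 mm wide; open, the fingers measure 123 mm over their backs; the gripper's body (75 mm by 187 mm) begins 45 mm behind the grasp point.
Start: joints at [1.084, 0.264, 1.604, -0, 1.274, -0.037], TCP at [0.293, 0.608, 0.208] pointing down, gripper open.
Joint ranges: [-2.63, 2.63], [-0.94, 2.18], [0.31, 2.57], [-1.31, 4.45], [0, 2.66], [-2.55, 2.55]. Speed limits (rad/s): [2.57, 2.57, 3.14, 3.14, 3.14, 3.14].

## Interface

Orientations are given as a 3x3 rotation matrix whose columns are the frame's x, y, z axes.
In Python, from plant import bot gives the robot as it stands. The module is installed in compiled form; this text tells all that it offers.
- The arm moves only by the tool step_arm, never from a script. Its argument "series" is a list of rows, each a list of 7 numbers: the finger opening in mm, from 0 to 88.1, then the shift along the tool's x, y, z in mm, then the turn, a rotation vector about the tool's x, y, z in rad. A call has 1 to 20 rows; each row is the pose to reach, as a shift and turn from the pose commanded when the call began, along the tool's axes at that moment; what a row does not reach only later rows make up. A row lasts 1/8 s, in which the tool goes at most 62.5 mm and 10.7 degrees, less where a joint would pass 70% of its speed; a pose out of reach is approached as far as the arm can. A call with a gripper value outside its range is refused whole. The fingers move at their own pace and stop on an object; "grip_force" is the grip in N (left out, the last holds). Time passes only in rows, so rows that repeat a pose let the fingers close. It gives the time, the measured TCP pose, the force and the opening at its end, in the units of the state.
- bot.sense(): the state, without advancing time (a new reading comes with each control period).
- bot.camera(name): name is "scene" or "side" or "wrist"; returns a dict with "frame" (384x512x3 uint8, red, green, blue), "mtx" (3x3 intrinsics, pixels), "extrinsics" (4x4, takes a point from world to camera coordinates); the wrist camera has in their place "mount" (4x4, takes a point from camera to tool coordinates, whose origin is the TCP and whose axes are the tool frame's). Camera axes: x right, y up, looking along -z (the intrinsics and any distortion apply to the point x, -y, -z); pixel columns grow to the right and rows downward; lengths in m; the calibration is good to about 2 mm. The wrist camera is an equidistant fisheye: a pixel r from the principal point sees the ray r / f radians off the axis. A picture is of the moment at which its call begins: read the wrist's pose just before it. There is no depth.
- bot.close_job(): hands the job in, once; it reports no verdict.
The state is a dict: "t": time; "joint_positions": joint angles; "qvel": joint speeds; "tau": joint torques, N m; "tcp_pos": TCP position; "orientation": TCP orientation; "ft_force": force on the tool from outside, world axes, zero at the start; "ft_torque": the same for the moment, N m; "grip_width": finger opening in m.
Only numpy, scipy, OpenCV 4.12 (cv2) and the standard library are available. Lean on these libraries where they do the work, as an engineer would, in place of code of your own. Each camera call takes 0.05 s, during which the arm holds its last target. There are 200 camera calls.

## Task

One of the two black power packs in the test nests still sticks out towards you: push it in with the fingertips until it is fully home against its end stop, without gripping or lifting it. Then reach down through the window of the guard over that same nest and press the contact lever right down to its stop, without touching either guard at any time; the lever stays down by itself, so come back out clear. Leave the other pack, the other lever and everything else on the bench as they are.

Things in the scene. Friction and masses are not known exactly. Their poses are not given: they have to be found in the camera images.
- station_a: Test nest, the nest of the pack that is NOT home; may be left or right. Fixed base plate 280x130x12 mm; origin at table height, plate from x=-125 to +155 mm. x points away from the robot: the push direction; z up. Rails 76 mm apart, tops at 28 mm, run x=-60 to +55 mm; end stop face at x=+50; bare apron in front. Guard's near edge at x=+11.
- pack_a: Power pack, black box 110 (x) x 72 (y) x 28 (z) mm, 0.35 kg, loose between the rails on the 12 mm plate; the one to push, 30 to 48 mm out of the rails towards the robot; slides with 1 to 4 N. Origin: centre of underside, axes as its nest's. Home: far face on the end stop (origin at nest x=-5 mm), near face flush with the rails' near ends.
- guard_a: Guard of the nest of the pack that is NOT home, not to be touched: 4 mm grey sheet steel box 148x130 mm (top and two sides, open front and back), fixed over the nest's far end. Origin: centre of the window in its flat top, in the top face, 102 mm above the table. Window 76 mm along x, 76 mm along y; axes as the nest's.
- lever_a (a joint): Contact lever of the nest of the pack that is NOT home, rad: 0 = raised, 0.34 = right down on its stop; starts at 0 to 0.05. Hinge along nest y at nest x=+135 mm, 74 mm up; the arm reaches 70 mm from it towards the robot. Stiff joint (about 3 N at the pad), stays where it is left, no spring.
- pad_a (a point): Middle of the top face of that lever's black pad (34 x 44 x 8 mm), which lies under the middle of the guard's window. Raised it is 90 mm above the table (12 mm below the guard's top face), pressed right down 66 mm (36 mm below it). It moves with the lever.
- station_b: Test nest, the other nest (pack already home); may be left or right. Fixed base plate 280x130x12 mm; origin at table height, plate from x=-125 to +155 mm. x points away from the robot: the push direction; z up. Rails 76 mm apart, tops at 28 mm, run x=-60 to +55 mm; end stop face at x=+50; bare apron in front. Guard's near edge at x=+11.
- pack_b: Power pack, black box 110 (x) x 72 (y) x 28 (z) mm, 0.35 kg, loose between the rails on the 12 mm plate; already home, leave it. Origin: centre of underside, axes as its nest's. Home: far face on the end stop (origin at nest x=-5 mm), near face flush with the rails' near ends.
- guard_b: Guard of the other nest (pack already home), not to be touched: 4 mm grey sheet steel box 148x130 mm (top and two sides, open front and back), fixed over the nest's far end. Origin: centre of the window in its flat top, in the top face, 102 mm above the table. Window 76 mm along x, 76 mm along y; axes as the nest's.
- lever_b (a joint): Contact lever of the other nest (pack already home), rad: 0 = raised, 0.34 = right down on its stop; starts at 0 to 0.05. Hinge along nest y at nest x=+135 mm, 74 mm up; the arm reaches 70 mm from it towards the robot. Stiff joint (about 3 N at the pad), stays where it is left, no spring.
- pad_b (a point): Middle of the top face of that lever's black pad (34 x 44 x 8 mm), which lies under the middle of the guard's window. Raised it is 90 mm above the table (12 mm below the guard's top face), pressed right down 66 mm (36 mm below it). It moves with the lever.
- adapter: Black plug adapter, upright cylinder 22 mm across, 40 mm tall, standing between the nests on the robot's side. Bystander, loose, leave alone. Origin: centre of its underside.
- tape: Clear tape roll, ring 90 mm across, 20 mm high, lying near the robot on its right. Bystander, loose, leave alone. Origin: centre of its underside.
- screwdriver: Screwdriver lying to the right of the nests (robot's right); axis along its x. Bystander, loose, leave alone. Origin: on its axis.
- meter: Hand multimeter, grey, 150 x 75 x 40 mm, lying to the left of the nests. Bystander, loose, leave alone. Origin: centre of its underside.
- marker: Marker pen, 130 mm long, 12 mm thick, lying to the left of the nests. Bystander, loose, leave alone. Origin: centre of its underside.
- tray: White open parts tray, 100 x 70 x 30 mm, right of the nests. Bystander, loose, leave alone. Origin: centre of its underside.
- cleaner: White bottle, 48 mm across, 120 mm tall, standing to the left of the nests. Bystander, loose, leave alone. Origin: centre of its underside.
Not all that is in view belongs to the job. Leave any green look-alike of the pack_a alone. What is shaped like the pack_b but brown is not meant.

How it is judged:
By the outcome, as a careful person would: the job done as asked, in the order asked, and still so for the second after the job is handed in, with the robot touching nothing.
It also fails if it takes over 48 s, if anything falls off the work surface, if the arm or the gripper's body presses on something with over 40 N, if the wrist force passes 120 N, or if a joint passes its speed limit or range.

## Working session

There is one attempt and no reset: what is moved stays moved. The work goes in short steps, Python scripts to look and compute and a tool call to move; the robot and the scene stay as the last step left them, time stands still between calls to the robot, and variables do not carry over. Pictures are saved under pics/ and viewed, about 8 in all and at most 12, crops included, and the job is handed in when it is done.

Besides the shell and the picture viewer there is one more tool, called after "Request:" in YAML: its name, and indented under it one key for each argument. step_arm: Moves the arm, as the interface text tells. Its arguments: {"type":"object","properties":{"series":{"type":"array"},"grip_force":{"type":"number"}},"required":["series"]}

```bash
mkdir -p pics
cat > h.py <<'E'
import numpy as np, cv2
from plant import bot
def snap(n,f):
    s=bot.sense(); c=bot.camera(n); cv2.imwrite('pics/'+f,c['frame'][:,:,::-1]); 
    np.savez('pics/'+f+'.npz',K=c['mtx'],E=c.get('extrinsics',np.eye(4)),M=c.get('mount',np.eye(4)),p=s['tcp_pos'],R=np.array(s['orientation']))
    return c
def ray(d,u,v,wrist=False):
    K=d['K']
    x=(u-K[0,2])/K[0,0]; y=(v-K[1,2])/K[1,1]
    if wrist:
        r=np.hypot(x,y); k=np.sin(r)/r if r>1e-9 else 1
        v_=np.array([x*k,-y*k,-np.cos(r)]); M=d['M']; R=d['R']
        return R@M[:3,3]+d['p'], R@(M[:3,:3]@v_)
    v_=np.array([x,-y,-1]); E=d['E']; R=E[:3,:3]
    return -R.T@E[:3,3], R.T@v_
def onz(d,u,v,z,wrist=False):
    o,r=ray(d,u,v,wrist); return o+r*(z-o[2])/r[2]
def proj(d,P):
    p=d['E'][:3,:3]@P+d['E'][:3,3]; q=d['K']@np.array([p[0],-p[1],-p[2]]); return q[:2]/q[2]
E
python3 - <<'E'
from h import *
s=bot.sense();print({k:np.round(v,3).tolist() for k,v in s.items()},bot.hold_point_z)
a=snap('scene','s1.png');b=snap('side','d1.png');w=snap('wrist','w1.png')
print(a.keys(),a['mtx'],a['extrinsics'],w['mount'],w['mtx'])
E
```

```text
{'t': 0.0, 'joint_positions': [1.084, 0.265, 1.605, -0.0, 1.274, -0.037], 'qvel': [-0.001, 0.002, -0.0, 0.001, 0.002, -0.001], 'tau': [0.002, -50.209, -35.689, 0.073, 0.029, -0.0], 'tcp_pos': [0.293, 0.607, 0.207], 'orientation': [[0.435, 0.901, -0.001], [0.901, -0.435, -0.002], [-0.002, -0.0, -1.0]], 'ft_force': [-0.307, -0.201, 0.864], 'ft_torque': [0.022, 0.018, -0.024], 'grip_width': 0.088} 0.0187
dict_keys(['frame', 'mtx', 'extrinsics']) [[398.02825262   0.         258.46953316]
 [  0.         398.02825262 193.61475554]
 [  0.           0.           1.        ]] [[-0.14095842  0.98991801  0.01389464  0.05046889]
 [-0.84532197 -0.12765053  0.5187833   0.35154162]
 [ 0.51532659  0.06138143  0.85479286 -1.53365437]
 [ 0.          0.          0.          1.        ]] [[ 9.99999903e-01 -3.54154424e-04  2.63416668e-04 -1.36392504e-04]
 [-2.57961275e-04 -9.53219197e-01 -3.02279830e-01 -7.87650458e-02]
 [ 3.58147563e-04  3.02279732e-01 -9.53219196e-01 -1.77411212e-01]
 [ 0.00000000e+00  0.00000000e+00  0.00000000e+00  1.00000000e+00]] [[297.31863964   0.         263.40174048]
 [  0.         297.31863964 188.88054137]
 [  0.           0.           1.        ]]
```

View pics/s1.png

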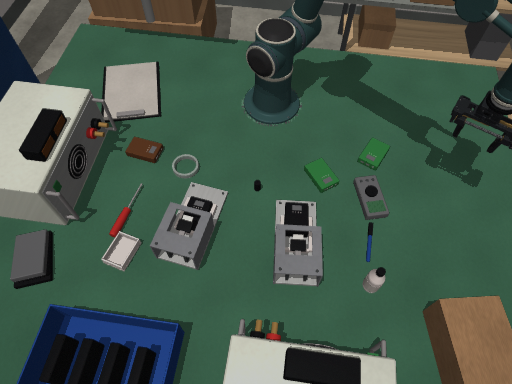

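View pics/d1.png

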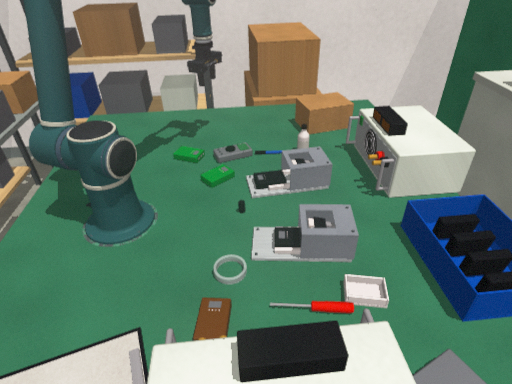

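Candidates are the nest at scene (190,222), the robot's right, and the one at scene (298,240), the robot's left. In the left nest the pack seems to cover more of the apron. The green boxes and the brown one are look-alikes. I'll enlarge to confirm.

Run:
```python
import cv2,numpy as np
a=cv2.imread('pics/s1.png');b=cv2.imread('pics/d1.png')
A=cv2.resize(a[175:295,145:335],(798,504),interpolation=cv2.INTER_CUBIC)
cv2.imwrite('pics/c1.png',A)
B=cv2.resize(b[140:270,235:365],(600,600),interpolation=cv2.INTER_CUBIC)
cv2.imwrite('pics/c2.png',B)
```

```text
(no output)
```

View pics/c1.png

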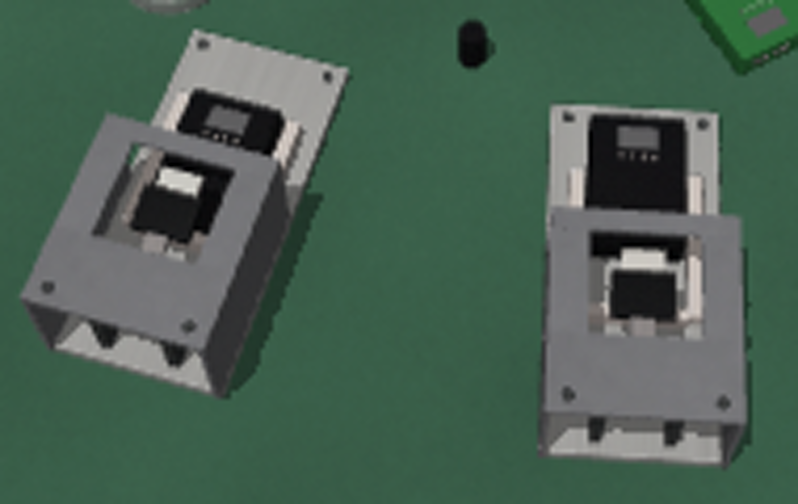

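View pics/c2.png

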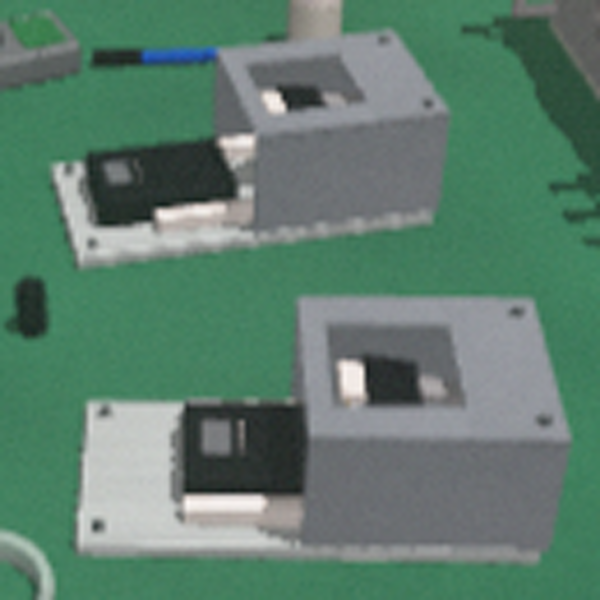

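The crops show the left nest's pack (scene crop (637,165)) well out past its rails and the right nest's pack flush with its rails, so station_a is the robot's left nest. Next I'll measure it from the plate and guard corners.

Run:
```python
from h import *
d=np.load('pics/s1.png.npz')
def f(u,v,z): return onz(d,145+(u+.5)/4.2-.5,175+(v+.5)/4.2-.5,z)
def sh(n,pts,z):
    P=np.array([f(u,v,z) for u,v in pts]); print(n,np.round(P[:,:2]*1000,1).tolist(),'mean',np.round(P.mean(0)[:2]*1000,1));return P
pl=sh('plate near (left img,right img)',[(550,105),(719,113)],.012)
g=sh('guard top',[(553,208),(741,216),(745,412),(545,408)],.102)
w=sh('window',[(589,231),(702,235),(702,336),(589,334)],.102)
pk=sh('pack near top',[(589,115),(686,119)],.040)
for n,a,b in [('plate',pl[1],pl[0]),('guard',g[1],g[0]),('guardfar',g[2],g[3])]:
    v=a-b; print(n,np.degrees(np.arctan2(v[1],v[0]))-90,np.linalg.norm(v))
for a,b in [(g[0],g[3]),(g[1],g[2])]:
    v=b-a; print(np.degrees(np.arctan2(v[1],v[0])),np.linalg.norm(v))
sh('adapter',[(472,62)],0.0)
# side
d=np.load('pics/d1.png.npz'); k=600/130
def f(u,v,z): return onz(d,235+(u+.5)/k-.5,140+(v+.5)/k-.5,z)
g2=sh('side guard top near-left,far-left,far-right,near-right',[(216,50),(389,31),(449,111),(255,136)],.102)
sh('side plate near L,R',[(52,164),(80,258)],.012)
sh('side pack near L,R',[(87,152),(97,222)],.040)
sh('side win',[(247,66),(333,56),(366,101),(278,113)],.102)
```

```text
plate near (left img,right img) [[436.2, 67.1], [423.8, 197.3]] mean [430.  132.2]
guard top [[570.4, 80.7], [557.4, 209.0], [697.6, 220.0], [713.7, 92.5]] mean [634.8 150.6]
window [[584.2, 107.0], [575.8, 183.6], [649.4, 188.9], [658.9, 115.1]] mean [617.1 148.6]
pack near top [[457.0, 97.8], [449.6, 170.4]] mean [453.3 134.1]
plate 5.427684886464874 0.13078733883999297
guard 5.782682880529933 0.1289873967965041
guardfar 7.198796019808938 0.12847398533428278
4.72570362800739 0.14379288426639408
4.476716952770097 0.14062992817604333
adapter [[399.0, 0.9]] mean [399.    0.9]
side guard top near-left,far-left,far-right,near-right [[558.0, 207.2], [700.8, 219.3], [715.3, 93.0], [566.6, 77.5]] mean [635.2 149.2]
side plate near L,R [[423.1, 196.8], [434.8, 65.9]] mean [429.  131.4]
side pack near L,R [[449.9, 167.8], [448.8, 71.4]] mean [449.4 119.6]
side win [[578.1, 178.9], [647.6, 185.4], [657.7, 115.1], [589.1, 106.8]] mean [618.1 146.6]
```

Request:
step_arm:
  series:
    - [0,-60,50,0,0,0,-0.18]
    - [0,-120,100,0,0,0,-0.36]
    - [0,-180,150,0,0,0,-0.54]
    - [0,-220,180,30,0,0,-0.54]
    - [0,-260,215,60,0,0,-0.54]
    - [0,-300,250,70,0,0,-0.54]
    - [0,-340,283,75,0,0,-0.54]
    - [0,-379,313,80,0,0,-0.54]
    - [0,-379,313,80,0,0,-0.54]
    - [0,-379,313,80,0,0,-0.54]
    - [0,-379,313,80,0,0,-0.54]

```text
t: 1.52
tcp_pos: [0.4106, 0.1318, 0.1283]
orientation: [[-0.092, 0.996, 0.0], [0.996, 0.092, 0.001], [0.001, 0.0, -1.0]]
ft_force: [0.1, -0.0, -0.6]
grip_width: 0.0007
```

Run:
```python
from h import *
s=bot.sense();print({k:np.round(s[k],3).tolist() for k in ['t','joint_positions','tcp_pos','orientation','ft_force','grip_width']})
w=snap('wrist','w2.png')
```

```text
{'t': 1.525, 'joint_positions': [0.252, -0.143, 2.187, 0.001, 1.097, -1.41], 'tcp_pos': [0.411, 0.132, 0.128], 'orientation': [[-0.092, 0.996, 0.0], [0.996, 0.092, 0.001], [0.001, 0.0, -1.0]], 'ft_force': [0.145, -0.018, -0.623], 'grip_width': 0.001}
```

View pics/w2.png

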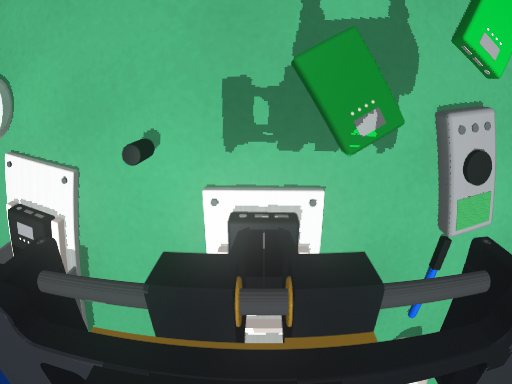

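The wrist picture shows the plate's near corners at (204,187) and (324,187), the pack's near top edge at about row 213, cols 230–299, and the tool centred on it.

Run:
```python
from h import *
d=np.load('pics/w2.png.npz')
for n,u,v,z in [('plR',204,187,.012),('plL',324,187,.012),('pkR',230,220,.040),('pkL',299,220,.040),('pkR',230,213,.040),('pkL',299,213,.040)]:
    print(n,np.round(onz(d,u,v,z,True)*1000,1))
```

```text
plR [428.5  71.   12. ]
plL [416.9 196.3  12. ]
pkR [450.8 102.8  40. ]
pkL [444.6 170.   40. ]
pkR [443.4 102.4  40. ]
pkL [437.2 169.   40. ]
```

Request:
step_arm:
  series:
    - [0,0,0,50,0,0,0]
    - [0,0,0,90,0,0,0]
    - [0,0,0,104,0,0,0]
    - [0,0,0,104,0,0,0]

```text
t: 2.08
tcp_pos: [0.4099, 0.1311, 0.0236]
orientation: [[-0.092, 0.996, -0.002], [0.996, 0.092, -0.0], [-0.0, -0.002, -1.0]]
ft_force: [0.7, -0.9, 0.2]
grip_width: 0.0005
```

Request:
step_arm:
  series:
    - [0,0,10,0,0,0,0]
    - [0,0,20,0,0,0,0]
    - [0,0,26,0,0,0,0]
    - [0,0,32,0,0,0,0]
    - [0,0,37,0,0,0,0]
    - [0,0,42,0,0,0,0]
    - [0,0,46,0,0,0,0]
    - [0,0,50,0,0,0,0]

```text
t: 3.08
tcp_pos: [0.4605, 0.135, 0.0239]
orientation: [[-0.09, 0.996, -0.0], [0.996, 0.09, -0.0], [-0.0, -0.0, -1.0]]
ft_force: [-0.1, -0.8, -0.2]
grip_width: 0.0006
```

Request:
step_arm:
  series:
    - [0,0,3,0,0,0,0]
    - [0,0,6,0,0,0,0]
    - [0,0,9,0,0,0,0]
    - [0,0,12,0,0,0,0]
    - [0,0,14,0,0,0,0]

```text
t: 3.7
tcp_pos: [0.4745, 0.1363, 0.024]
orientation: [[-0.09, 0.996, 0.0], [0.996, 0.09, -0.0], [-0.0, 0.0, -1.0]]
ft_force: [-0.4, -0.1, 0.1]
grip_width: 0.0006
```

Run:
```python
from h import *
b=snap('side','d2.png'); snap('wrist','w3.png')
B=cv2.resize(b['frame'][120:260,230:370,::-1],(560,560),interpolation=cv2.INTER_CUBIC); cv2.imwrite('pics/c3.png',B)
print(bot.sense()['ft_force'])
```

```text
[ 0.18797921 -0.62942509  0.39046641]
```

View pics/c3.png

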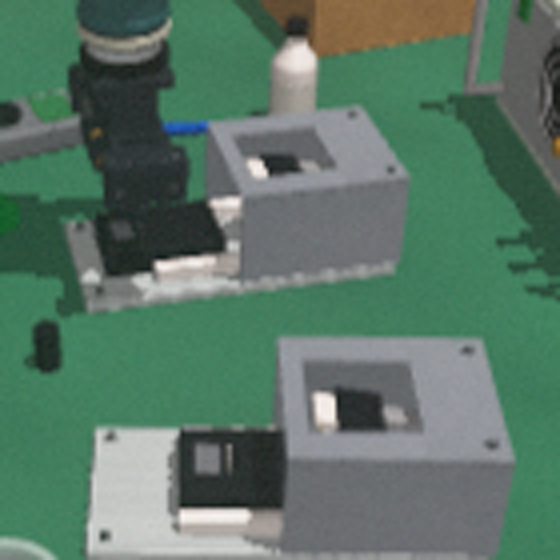

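Run:
```python
from h import *
s=bot.sense();p=s['tcp_pos'];print(p)
d=np.load('pics/d2.png.npz')
for n,P in [('tcp',p),('tcp+60',p+[0,0,.06])]:
    q=proj(d,P);print(n,q,(q-[230,120])*4)
```

```text
[0.47457195 0.13627454 0.02406547]
tcp [261.14272115 180.47032962] [124.5708846  241.88131847]
tcp+60 [260.90040243 166.33759546] [123.60160972 185.35038183]
```

View pics/w3.png

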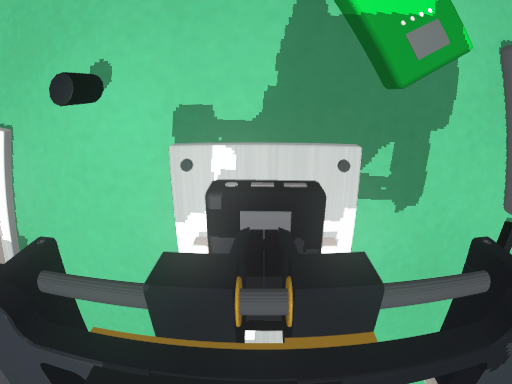

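```bash
python3 - <<'E'
from h import *
d=np.load('pics/w3.png.npz')
for n,u,v,z in [('plR',170,145,.012),('plL',361,145,.012),('pkR',208,187,.040),('pkL',325,187,.040),('tip',263,230,.04)]:
    print(n,np.round(onz(d,u,v,z,True)*1000,1))
# tcp projection in wrist
M=np.linalg.inv(d['M']); 
for z in (0,-.02,-.06):
    c=M@[0,0,z,1]; a=np.array([c[0],-c[1],-c[2]]); th=np.arctan2(np.hypot(a[0],a[1]),a[2]); ph=np.arctan2(a[1],a[0]);K=d['K']
    print(z,K[0,2]+K[0,0]*th*np.cos(ph),K[1,2]+K[1,1]*th*np.sin(ph))
d=np.load('pics/d2.png.npz')
for n,u,v in [('pack near L/R',97,213),('R',108,275)]:
    print(n,np.round(onz(d,230+u/4,120+v/4,.04)*1000,1))
E
python3 - <<'E'
import cv2
a=cv2.imread('pics/w3.png');cv2.imwrite('pics/c4.png',cv2.resize(a[130:270,165:365],(800,560),interpolation=cv2.INTER_CUBIC))
E
```

```text
plR [431.3  70.1  12. ]
plL [419.7 196.6  12. ]
pkR [449. 102.  40.]
pkL [442.9 169.1  40. ]
tip [473.1 135.9  40. ]
0 263.3420164606206 221.88600179064872
-0.02 263.3223516151563 235.6004156629267
-0.06 263.26832139419344 273.34536270600574
pack near L/R [452.4 162.7  40. ]
R [452.9  64.7  40. ]
```

View pics/c4.png

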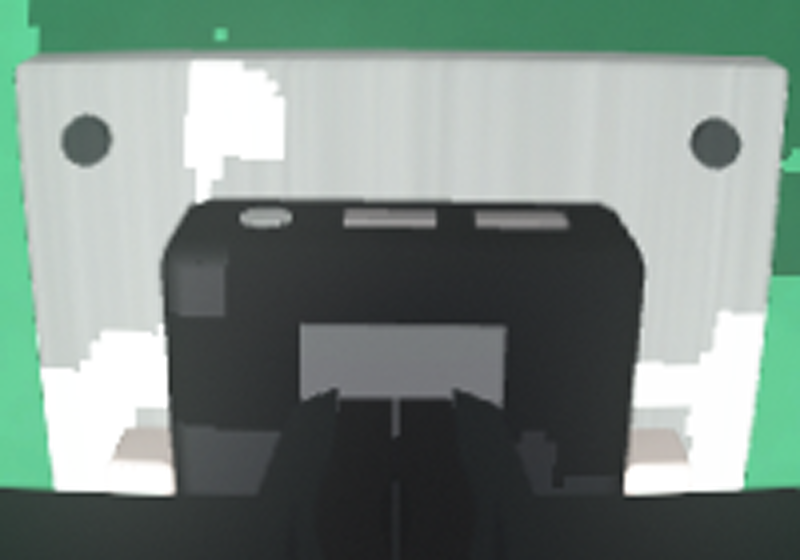

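The fingertips are drawn over or inside the pack, but there was no force and the pack hasn't moved. I'll back straight out and check where the fingertips really end against a plain background.

Request:
step_arm:
  series:
    - [0,0,-10,0,0,0,0]
    - [0,0,-30,0,0,0,0]
    - [0,0,-50,0,0,0,0]
    - [0,0,-64,0,0,0,0]
    - [0,0,-64,0,0,0,0]
    - [0,0,-64,0,0,0,0]

```text
t: 4.55
tcp_pos: [0.4113, 0.1306, 0.0244]
orientation: [[-0.09, 0.996, 0.001], [0.996, 0.09, 0.0], [0.0, 0.001, -1.0]]
ft_force: [0.6, 0.1, 0.2]
grip_width: 0.0003
```

Run:
```python
from h import *
w=snap('wrist','w4.png'); b=snap('side','d4.png')
A=cv2.resize(w['frame'][150:290,195:335,::-1],(400,400),interpolation=cv2.INTER_CUBIC)
B=cv2.resize(b['frame'][120:220,220:320,::-1],(400,400),interpolation=cv2.INTER_CUBIC)
d=np.load('pics/d4.png.npz')
for z in (0,.02,.06):
    q=(proj(d,d['p']+[0,0,z])-[220,120])*4; print(d['p'],z,q)
    cv2.circle(B,tuple(int(x) for x in q),3,(0,0,255),-1)
cv2.imwrite('pics/c5.png',np.hstack([A,B]))
```

```text
[0.41147104 0.13065084 0.02437554] 0 [ 95.26990423 250.15818376]
[0.41147104 0.13065084 0.02437554] 0.02 [ 94.30481793 231.60372619]
[0.41147104 0.13065084 0.02437554] 0.06 [ 92.31967467 193.43796221]
```

View pics/c5.png

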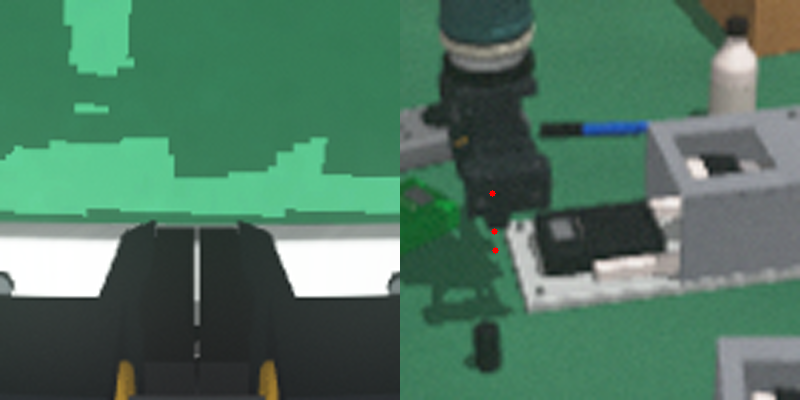

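The wrist crop shows the tip ending at row 228, the same as before. The side crop shows the finger end about 20 mm above the reported TCP (red dot). So the fingers end roughly 20 mm short of the stated TCP and passed just over the pack. I'll lower by 18 mm and push again, watching the force.

Request:
step_arm:
  series:
    - [0,0,0,10,0,0,0]
    - [0,0,0,18,0,0,0]
    - [0,0,0,18,0,0,0]

```text
t: 5.03
tcp_pos: [0.4094, 0.1301, 0.0047]
orientation: [[-0.09, 0.996, -0.003], [0.996, 0.09, -0.001], [-0.0, -0.003, -1.0]]
ft_force: [0.1, -0.2, 0.6]
grip_width: 0.0006
```

Request:
step_arm:
  series:
    - [0,0,10,0,0,0,0]
    - [0,0,20,0,0,0,0]
    - [0,0,26,0,0,0,0]
    - [0,0,31,0,0,0,0]
    - [0,0,35,0,0,0,0]
    - [0,0,39,0,0,0,0]
    - [0,0,42,0,0,0,0]
    - [0,0,45,0,0,0,0]

```text
t: 6.02
tcp_pos: [0.4557, 0.1345, 0.0059]
orientation: [[-0.09, 0.996, 0.0], [0.996, 0.09, 0.0], [0.0, 0.0, -1.0]]
ft_force: [-1.7, 0.1, -0.1]
grip_width: 0.0005
```

Request:
step_arm:
  series:
    - [0,0,3,0,0,0,0]
    - [0,0,6,0,0,0,0]
    - [0,0,9,0,0,0,0]
    - [0,0,12,0,0,0,0]
    - [0,0,15,0,0,0,0]
    - [0,0,18,0,0,0,0]
    - [0,0,20,0,0,0,0]

```text
t: 6.9
tcp_pos: [0.4755, 0.1363, 0.006]
orientation: [[-0.09, 0.996, 0.0], [0.996, 0.09, 0.0], [0.0, 0.0, -1.0]]
ft_force: [-1.3, -0.6, -0.7]
grip_width: 0.0006
```

Request:
step_arm:
  series:
    - [0,0,2,0,0,0,0]
    - [0,0,4,0,0,0,0]
    - [0,0,5,0,0,0,0]

```text
t: 7.28
tcp_pos: [0.4804, 0.1368, 0.006]
orientation: [[-0.09, 0.996, 0.0], [0.996, 0.09, 0.0], [0.0, 0.0, -1.0]]
ft_force: [-1.5, -0.9, -0.1]
grip_width: 0.0005
```

Request:
step_arm:
  series:
    - [0,0,1,0,0,0,0]
    - [0,0,2,0,0,0,0]
    - [0,0,3,0,0,0,0]

```text
t: 7.65
tcp_pos: [0.4807, 0.1368, 0.0057]
orientation: [[-0.09, 0.996, -0.005], [0.996, 0.09, -0.001], [-0.0, -0.005, -1.0]]
ft_force: [-8.8, 0.2, 7.9]
grip_width: 0.0006
```

Request:
step_arm:
  series:
    - [0,0,1,0,0,0,0]
    - [0,0,2,0,0,0,0]

```text
t: 7.9
tcp_pos: [0.4808, 0.1368, 0.0056]
orientation: [[-0.09, 0.996, -0.009], [0.996, 0.09, -0.001], [-0.0, -0.009, -1.0]]
ft_force: [-15.1, -0.7, 12.4]
grip_width: 0.0006
```

Request:
step_arm:
  series:
    - [0,0,1,0,0,0,0]
    - [0,0,2,0,0,0,0]

```text
t: 8.15
tcp_pos: [0.4808, 0.1368, 0.0055]
orientation: [[-0.09, 0.996, -0.013], [0.996, 0.09, -0.002], [-0.001, -0.013, -1.0]]
ft_force: [-19.0, -0.1, 18.6]
grip_width: -0.0
```

The force jumped at x = 0.4807 and held, so the pack is on its stop. Next I back off, rise and look.

Request:
step_arm:
  series:
    - [0,0,-7,0,0,0,0]
    - [0,0,-25,0,0,0,0]
    - [0,0,-40,0,0,0,0]
    - [0,0,-40,-60,0,0,0]
    - [0,0,-40,-120,0,0,0]
    - [0,0,-40,-150,0,0,0]
    - [0,0,-40,-150,0,0,0]
    - [0,0,-40,-150,0,0,0]

```text
t: 9.15
tcp_pos: [0.4462, 0.1335, 0.1547]
orientation: [[-0.09, 0.996, -0.001], [0.996, 0.09, -0.0], [-0.0, -0.001, -1.0]]
ft_force: [0.1, -0.4, -0.5]
grip_width: 0.0006
```

Run:
```python
from h import *
w=snap('wrist','w5.png'); b=snap('side','d5.png'); a=snap('scene','s5.png')
A=cv2.resize(a['frame'][190:290,255:345,::-1],(450,500),interpolation=cv2.INTER_CUBIC)
B=cv2.resize(b['frame'][140:210,240:335,::-1],(340,250),interpolation=cv2.INTER_CUBIC)
W=cv2.resize(w['frame'][130:280,160:370,::-1],(340,250),interpolation=cv2.INTER_CUBIC)
cv2.imwrite('pics/c6.png',np.hstack([A,np.vstack([B,W])]))
print(bot.sense()['ft_force'])
```

```text
[-0.1545027   0.30088496  0.52027951]
```

View pics/c6.png

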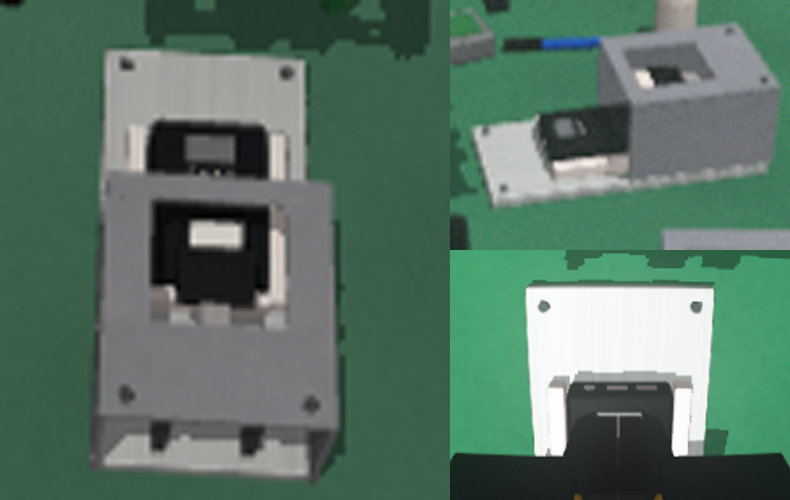

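The pack is now flush with the rails' near ends in all three crops, and pads and guards are unchanged. Next I move over the window, staying high.

Request:
step_arm:
  series:
    - [0,0,50,0,0,0,0]
    - [0,0,100,0,0,0,0]
    - [0,0,150,0,0,0,0]
    - [0,-1,171,10,0,0,0]
    - [0,-1,171,40,0,0,0]
    - [0,-1,171,45,0,0,0]
    - [0,-1,171,45,0,0,0]

```text
t: 10.18
tcp_pos: [0.6167, 0.148, 0.1097]
orientation: [[-0.09, 0.996, -0.003], [0.996, 0.09, -0.001], [-0.0, -0.003, -1.0]]
ft_force: [-0.0, -0.2, 0.5]
grip_width: 0.0001
```

Run:
```python
from h import *
w=snap('wrist','w6.png'); b=snap('side','d6.png'); a=snap('scene','s6.png')
B=cv2.resize(b['frame'][110:210,240:340,::-1],(395,395),interpolation=cv2.INTER_CUBIC)
W=cv2.resize(w['frame'][150:310,183:343,::-1],(395,395),interpolation=cv2.INTER_CUBIC)
d=np.load('pics/d6.png.npz'); print(d['p'])
for z in (0,.022,.064):
    q=(proj(d,d['p']+[0,0,z])-[240,110])*3.95; print(q); cv2.circle(B,tuple(int(x) for x in q),2,(0,0,255),-1)
cv2.imwrite('pics/c7.png',np.hstack([B,W]))
```

```text
[0.617496   0.14821912 0.11093719]
[239.9120938  178.81485758]
[241.19106477 157.16320712]
[243.70838132 114.54765147]
```

View pics/c7.png

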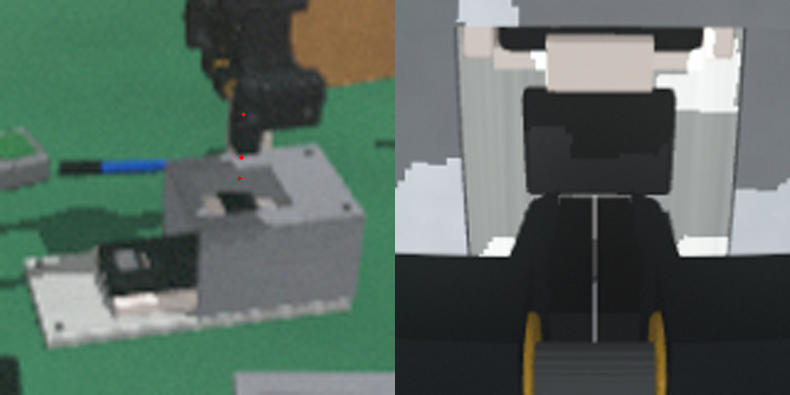

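The wrist crop shows the pad centred under the fingers and the window clear on all sides. The side crop shows the finger end about 25 mm above the reported TCP, which leaves only a few mm between the gripper body and the guard. I'll check whether finger length depends on the opening, using w1 (open).

Run:
```python
from h import *
def pj(d,P):
    c=np.linalg.inv(d['M'])@np.r_[P,1]; a=np.array([c[0],-c[1],-c[2]]); th=np.arctan2(np.hypot(a[0],a[1]),a[2]); ph=np.arctan2(a[1],a[0]);K=d['K']
    return np.round([K[0,2]+K[0,0]*th*np.cos(ph),K[1,2]+K[1,1]*th*np.sin(ph)],0)
d=np.load('pics/w1.png.npz')
for x in (.044,.0615):
  for y in (-.009,0,.009):
    print(x,y,[pj(d,[x,y,z]).tolist() for z in (0,-.012,-.025)])
im=cv2.imread('pics/w1.png'); m=(im.max(2)<75).astype(np.uint8)
n,l,st,_=cv2.connectedComponentsWithStats(m)
big=l==l[330,263] if l[330,263] else l==1+st[1:,4].argmax()
for c in range(135,395,8): 
    r=np.where(big[:,c])[0]; print((c,int(r[0])) if len(r) else (c,None),end=' ')
# closed, w4
im=cv2.imread('pics/w4.png'); print(); print([ (c,int(np.where(im[150:,c].max(1)<75)[0][0])+150) for c in range(235,292,5)])
```

```text
0.044 -0.009 [[331.0, 209.0], [335.0, 216.0], [340.0, 224.0]]
0.044 0 [[330.0, 221.0], [334.0, 229.0], [339.0, 238.0]]
0.044 0.009 [[329.0, 233.0], [333.0, 242.0], [337.0, 252.0]]
0.0615 -0.009 [[357.0, 208.0], [362.0, 215.0], [368.0, 224.0]]
0.0615 0 [[355.0, 221.0], [360.0, 228.0], [366.0, 237.0]]
0.0615 0.009 [[354.0, 233.0], [359.0, 241.0], [364.0, 250.0]]
(135, 228) (143, 235) (151, 238) (159, 230) (167, 228) (175, 229) (183, 229) (191, 279) (199, 286) (207, 288) (215, 288) (223, 288) (231, 289) (239, 289) (247, 289) (255, 289) (263, 289) (271, 289) (279, 289) (287, 289) (295, 289) (303, 288) (311, 288) (319, 288) (327, 287) (335, 287) (343, 231) (351, 229) (359, 227) (367, 230) (375, 238) (383, 246) (391, 255) 
[(235, 240), (240, 231), (245, 229), (250, 230), (255, 230), (260, 230), (265, 230), (270, 230), (275, 230), (280, 228), (285, 230), (290, 235)]
```

Run:
```python
from h import *
d=np.load('pics/d6.png.npz')
for b in (.025,.03,.064,.090):
  print(b,[ (x,y,np.round(proj(d,d['p']+d['R']@np.array([x,y,-b])),1).tolist()) for x in (-.0935,0,.0935) for y in (-.0375,.0375)] if b>.05 else [np.round(proj(d,d['p']+d['R']@np.array([x,y,-b])),1).tolist() for x in(-.0175,.0175) for y in (-.009,.009)])
im=cv2.imread('pics/d6.png'); g=im.max(2)
for c in range(292,328,2):
    col=g[100:165,c]; r=np.where(col<60)[0]; print((c,int(r.min())+100,int(r.max())+100) if len(r) else c,end=' ')
# sharp crop for last view
B=cv2.resize(im[105:165,280:335],(550,600),interpolation=cv2.INTER_CUBIC)
B=cv2.convertScaleAbs(B,alpha=2.2,beta=15)
for b,cl in ((.064,(0,0,255)),(.090,(0,255,255))):
  for x in (-.0935,.0935):
   for y in (-.0375,.0375):
    q=(proj(d,d['p']+d['R']@np.array([x,y,-b]))-[280,105])*10; cv2.circle(B,tuple(int(v) for v in q),4,cl,-1)
cv2.imwrite('pics/c8.png',B)
```

```text
0.025 [[300.0, 151.7], [305.1, 151.2], [297.2, 146.9], [302.1, 146.4]]
0.03 [[300.1, 150.5], [305.2, 149.9], [297.3, 145.7], [302.2, 145.1]]
0.064 [(-0.0935, -0.0375, [298.8, 153.5]), (-0.0935, 0.0375, [321.3, 151.0]), (0, -0.0375, [291.1, 140.1]), (0, 0.0375, [312.2, 137.9]), (0.0935, -0.0375, [284.3, 128.3]), (0.0935, 0.0375, [304.2, 126.3])]
0.09 [(-0.0935, -0.0375, [299.2, 146.3]), (-0.0935, 0.0375, [322.0, 143.8]), (0, -0.0375, [291.4, 133.2]), (0, 0.0375, [312.8, 131.0]), (0.0935, -0.0375, [284.4, 121.7]), (0.0935, 0.0375, [304.6, 119.7])]
(292, 111, 128) (294, 102, 132) (296, 105, 160) (298, 106, 163) (300, 106, 162) (302, 106, 162) (304, 107, 162) (306, 107, 142) (308, 106, 142) (310, 106, 141) (312, 105, 141) (314, 104, 141) (316, 110, 141) (318, 128, 141) (320, 129, 139) 322 324 326
```

View pics/c8.png

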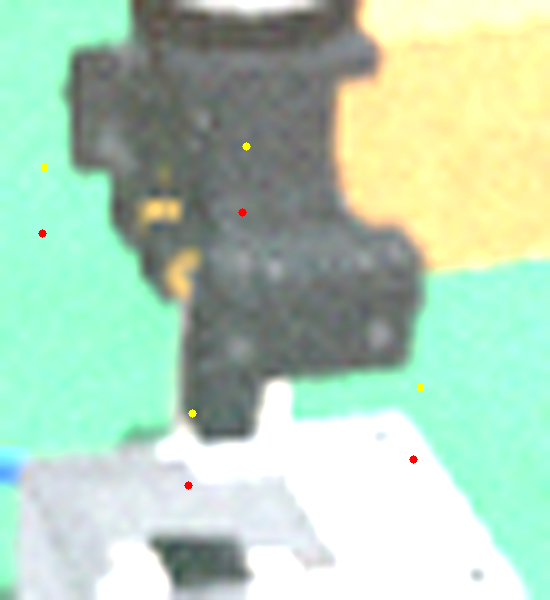

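The gripper body is also about 28 mm higher than reported (its corner lies above the yellow 90 mm mark), so the tip-to-body distance is as stated. The tool simply ends about 28 mm above the reported TCP, and the body will clear the guard by about 28 mm. Now I descend.

Request:
step_arm:
  series:
    - [0,0,1,20,0,0,0]
    - [0,0,1,36,0,0,0]
    - [0,0,1,42,0,0,0]
    - [0,0,1,46,0,0,0]

```text
t: 10.82
tcp_pos: [0.6183, 0.1482, 0.0639]
orientation: [[-0.09, 0.996, -0.001], [0.996, 0.09, -0.0], [-0.0, -0.001, -1.0]]
ft_force: [-0.3, -0.1, -0.9]
grip_width: 0.0003
```

Request:
step_arm:
  series:
    - [0,0,0,3,0,0,0]
    - [0,0,0,6,0,0,0]
    - [0,0,0,9,0,0,0]
    - [0,0,0,12,0,0,0]

```text
t: 11.32
tcp_pos: [0.6188, 0.1483, 0.0533]
orientation: [[-0.09, 0.996, 0.0], [0.996, 0.09, 0.0], [0.0, 0.0, -1.0]]
ft_force: [-1.7, 0.2, 2.5]
grip_width: 0.0006
```

Request:
step_arm:
  series:
    - [0,0,0,2,0,0,0]
    - [0,0,0,4,0,0,0]
    - [0,0,0,5,0,0,0]

```text
t: 11.7
tcp_pos: [0.6186, 0.1483, 0.0478]
orientation: [[-0.09, 0.996, -0.0], [0.996, 0.09, -0.0], [-0.0, -0.0, -1.0]]
ft_force: [-2.0, -0.3, 3.2]
grip_width: 0.0005
```

Contact with the lever is about 3 N, as described. I'll keep going to its stop.

Request:
step_arm:
  series:
    - [0,0,0,2,0,0,0]
    - [0,0,0,4,0,0,0]

```text
t: 11.95
tcp_pos: [0.6187, 0.1483, 0.0439]
orientation: [[-0.09, 0.996, -0.0], [0.996, 0.09, 0.0], [0.0, -0.0, -1.0]]
ft_force: [-2.6, 0.0, 1.8]
grip_width: 0.0005
```

Request:
step_arm:
  series:
    - [0,0,0,1,0,0,0]
    - [0,0,0,2,0,0,0]
    - [0,0,0,3,0,0,0]

```text
t: 12.32
tcp_pos: [0.6189, 0.1483, 0.041]
orientation: [[-0.09, 0.996, 0.0], [0.996, 0.09, 0.0], [0.0, 0.0, -1.0]]
ft_force: [-2.3, 0.7, 2.0]
grip_width: -0.0001
```

Request:
step_arm:
  series:
    - [0,0,0,1,0,0,0]
    - [0,0,0,2,0,0,0]

```text
t: 12.58
tcp_pos: [0.619, 0.1483, 0.039]
orientation: [[-0.09, 0.996, 0.0], [0.996, 0.09, 0.0], [0.0, 0.0, -1.0]]
ft_force: [-1.0, -0.2, 3.0]
grip_width: 0.0001
```

Request:
step_arm:
  series:
    - [0,0,0,1,0,0,0]
    - [0,0,0,2,0,0,0]

```text
t: 12.82
tcp_pos: [0.6192, 0.1483, 0.0375]
orientation: [[-0.09, 0.996, 0.001], [0.996, 0.09, 0.0], [0.0, 0.001, -1.0]]
ft_force: [-2.4, 0.2, 7.8]
grip_width: -0.0
```

Request:
step_arm:
  series:
    - [0,0,0,1,0,0,0]
    - [0,0,0,2,0,0,0]

```text
t: 13.08
tcp_pos: [0.6193, 0.1484, 0.0372]
orientation: [[-0.09, 0.996, 0.001], [0.996, 0.09, 0.0], [-0.0, 0.001, -1.0]]
ft_force: [-6.0, -0.8, 17.6]
grip_width: 0.0007
```

Request:
step_arm:
  series:
    - [0,0,0,1,0,0,0]
    - [0,0,0,2,0,0,0]

```text
t: 13.32
tcp_pos: [0.6194, 0.1484, 0.0369]
orientation: [[-0.09, 0.996, 0.001], [0.996, 0.09, 0.0], [-0.0, 0.001, -1.0]]
ft_force: [-11.3, -1.8, 26.4]
grip_width: 0.0006
```

The lever is hard on its stop. I come straight up and away.

Request:
step_arm:
  series:
    - [0,0,0,-6,0,0,0]
    - [0,0,0,-20,0,0,0]
    - [0,0,0,-60,0,0,0]
    - [0,0,0,-120,0,0,0]
    - [0,0,0,-170,0,0,0]
    - [0,0,-60,-180,0,0,0]
    - [0,0,-120,-180,0,0,0]
    - [0,0,-160,-180,0,0,0]
    - [0,0,-160,-180,0,0,0]
    - [0,0,-160,-180,0,0,0]

```text
t: 14.58
tcp_pos: [0.4604, 0.134, 0.2136]
orientation: [[-0.09, 0.996, 0.002], [0.996, 0.09, 0.0], [0.0, 0.002, -1.0]]
ft_force: [0.2, 0.0, -0.1]
grip_width: 0.0007
```

Run:
```python
from h import *
b=snap('side','d7.png'); a=snap('scene','s7.png')
A=cv2.resize(a['frame'][160:300,140:400,::-1],(780,420)); B=cv2.resize(b['frame'][130:280,200:400,::-1],(780,585))
A=cv2.resize(a['frame'][190:290,255:345,::-1],(400,444),interpolation=cv2.INTER_CUBIC);B=cv2.resize(b['frame'][140:270,235:365,::-1],(400,444),interpolation=cv2.INTER_CUBIC)
cv2.imwrite('pics/c9.png',np.hstack([A,B]))
# pixel change outside the nest vs. first picture, side view
o=cv2.imread('pics/s5.png').astype(int); n=a['frame'][:,:,::-1].astype(int)
m=(abs(o-n).max(2)>40)[150:300,:420]; r=np.argwhere(m); print(len(r)); 
print(np.histogram2d(r[:,0]+150,r[:,1],bins=[range(150,301,25),range(0,421,60)])[0].astype(int))
# pad: darkest blob in the window, both views (s5/s7, d5/d7)
for f,w in (('s5',(225,262,280,320)),('s7',(225,262,280,320)),('d5',(150,172,287,315)),('d7',(150,172,287,315))):
    g=cv2.imread(f'pics/{f}.png').max(2)[w[0]:w[1],w[2]:w[3]]; p=np.argwhere(g>180); print(f,'white bar',len(p),p.mean(0)+[w[0],w[2]] if len(p) else '')
print(bot.sense()['ft_force'],bot.sense()['tcp_pos'])
```

```text
738
[[  0   0   0   0 242 294   0]
 [  0   0   0   0  12  33   0]
 [  0   0   0   0   0   0   0]
 [  0   0   0   0  76  36   0]
 [  0   0   0   0  29  16   0]
 [  0   0   0   0   0   0   0]]
s5 white bar 89 [239.82022472 303.97752809]
s7 white bar 80 [241.7375 304.85  ]
d5 white bar 17 [161.88235294 293.76470588]
d7 white bar 0 
[ 0.66806649 -0.47856782 -0.40534775] [0.46073454 0.13403854 0.21330206]
```

```bash
python3 -c "
from plant import bot
print(bot.close_job())"
```

```text
the job is handed in; nothing more can be done
None
```

The job is done and handed in, with the robot's clock at about 14.7 s. It was the robot's left nest. I pushed its pack onto the end stop with closed fingertips, then pressed that nest's lever to its stop through the window and came out clear.

**Pack:** the force held at 1–2 N while it slid, then rose to 19 N at the stop. The pictures afterwards show it flush with the rails' near ends, and that area had not changed by the end.

**Lever:** it moved at about 3 N. The force then rose to 26 N after about 24 mm of travel, which fits its full stroke. The last images changed only at that window and in the robot's shadow; the pad had moved and the final tool force was near zero.

**Checks that failed or disagreed:**
- **Tool length:** the fingertips end about 28 mm above the reported tool position. My first push therefore passed just over the pack, with no force felt and no movement. I backed out, corrected the height and pushed again.
- **Wrist camera:** it placed the plate's near edge 3–7 mm closer to the robot than the fixed cameras did.
- **Last picture:** the viewer's limit of 12 was already used up, so the lever's final position was checked only by force and pixel comparison.
- **Guards:** I saw no sign of contact. The gripper body should have cleared the guard by about 28 mm, but that is estimated from the images, not measured.

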